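# Unlatch a curing box and hold its lid at 60 degrees for the gas strut

## Task

The UV curing box is getting a new gas strut, which only reaches its ball studs when the lid stands 60 degrees open, and without a strut the lid falls shut. Turn the wing latch on the lid anticlockwise to its stop, then lift the lid smoothly (the steel bar across its front is its handle), without letting it drop, and hold it 60 degrees open so that a workmate can clip the strut on. Finish while still holding the lid at that angle, and leave the strut and the other things round the box where they are.

Things in the scene. Friction and masses are not known exactly. Their poses are not given: they have to be found in the camera images.
- cure_lid (a joint): Opening angle of the curing box's lid in rad: 0 shut, 1.047 is 60 degrees, hinge stop at 1.45. The lid is a white plate 166 x 224 mm, 14 mm thick, hinged along its far edge on a fixed grey box 160 mm deep, 220 mm wide and 95 mm high (box front with amber window, dial and red switch towards the robot; lid top 109 mm above the bench when shut). It weighs about 0.7 kg with its fittings and falls shut from any angle when let go
- cure_latch (a joint): Angle of the wing latch in rad: about 0 (up to 0.1) locked, wing pointing from front to back; it turns anticlockwise seen from above the lid, about 80 degrees, to a stop at 1.45. Beyond about 1.1 its cam is clear of the flange and the lid is free; the turn takes less than 0.1 N m and the latch stays where it is left
- latch_grip (a point): Point to grip the wing latch: on its axis, 24 mm above the lid top. The black wing is 44 mm long, 11 mm thick and stands from 6 to 36 mm above the lid (grip it across its 11 mm thickness); the axis is 85 mm behind the steel bar. Site x axis = long direction of the wing, z = turning axis, out of the lid
- lid_hinge (a point): Middle of the lid's hinge line, 102 mm above the bench; the point moves with the lid. y axis = hinge line (to the left as seen from the front), x axis = in the lid plane from the front edge towards the hinge; the bar lies 213 mm from it along -x
- bar_mid (a point): Middle of the steel bar handle: round, 12 mm thick, 150 mm long along its y axis, fixed to the lid 46 mm in front of the lid's front edge in the lid's mid plane (102 mm above the bench when shut), on two posts 62 mm either side of its middle. It swings with the lid on a 213 mm radius about the hinge line; x axis = from the bar towards the hinge
- strut_mid (a point): The new gas strut lying on the bench at the right of the box: black tube with bright rod, 207 x 15 x 15 mm; point at its centre, 7.5 mm above the bench. To be left alone
- primer_mid (a point): Small amber dropper bottle with a black bulb, 34 mm thick, 102 mm tall, standing on the bench right of the box; point half-way up. To be left alone
- tape: Roll of black electrical tape, 62 mm across, 19 mm high, lying flat on the bench behind the box to the left; origin under its centre. To be left alone

How it is judged:
On the way, in this order (a step that is already met when the one before it is completed fails the run):
1. the wing latch is turned to open (at least 63 degrees) with the lid still shut (value of joint cure_latch above 1.1 rad and value of joint cure_lid below 0.05 rad), for 0.2 s.
2. the lid is lifted past 20 degrees by the fingers (value of joint cure_lid above 0.35 rad and contact force between the fingers and cure_lid above 0.5 N), for 0.1 s.
At the end, for the whole second after the job is handed in: The lid stands still at 60 degrees, within 5 degrees, carried by the fingers, the latch is turned open, and the strut, dropper bottle and tape roll are within 25 mm of where they were (value of joint cure_lid between 0.96 and 1.134 rad and velocity of joint cure_lid between -0.05 and 0.05 rad/s and contact force between the fingers and cure_lid above 0.5 N and value of joint cure_latch above 1 rad and distance of each of strut_mid, primer_mid, tape from where it was at the start of the episode below 0.025 m); the arm keeps its last pose, push and grip.
It fails at once if the lid drops or slams (falls faster than 1.5 rad/s) (velocity of joint cure_lid below -1.5 rad/s).
It fails at once if the lid is flung open (faster than 2 rad/s) (velocity of joint cure_lid above 2 rad/s).
It fails at once if the gas strut, the dropper bottle or the tape roll is pushed away by more than 25 mm (distance of any of strut_mid, primer_mid, tape from where it was at the start of the episode above 0.025 m).
It also fails if it takes over 56 s, if anything falls off the work surface, if the arm or the gripper's body presses on something with over 40 N, if the wrist force passes 120 N, or if a joint passes its speed limit or range.

## Robot

A 7-joint arm with a two-finger parallel gripper is mounted at the origin on a cart in front of the work surface, level with it; the furniture and walls round the work are solid. World frame = base frame: x ahead of the robot, y to its left, z up, the work surface at z = 0. Lengths are in m, angles in rad, forces in N, time in s.
With the tool pointing down it reaches from about 0.425 to 0.825 m from the base axis. Payload 3.6 kg.
Tool frame: the origin (TCP) lies at the very end of the fingers, on their centre line; the grasp point (between the pads) lies 19 mm behind it; z points along the fingers, y is the line along which they close (so a half turn about z gives the same grasp; the last joint's range is limited). The gripper opens to 93 mm and grips with 3 to 60 N. Pads are 15 mm wide; open, the fingers measure 128 mm over their backs; the gripper's body (75 mm by 188 mm) begins 65 mm behind the grasp point.
Start: joints at [-1.181, 0.615, -0.013, 1.423, 0.008, 1.103, -0.04], TCP at [0.263, 0.595, 0.219] pointing down, gripper open.
Joint ranges: [-3.12, 3.12], [-0.3, 2.06], [-1.34, 1.32], [0.26, 2.42], [-1.36, 4.5], [0.01, 1.98], [-2.84, 2.84]. Speed limits (rad/s): [2.79, 2.79, 3.14, 3.14, 3.14, 3.14, 3.14].

## Interface

Orientations are given as [roll, pitch, yaw] about the fixed x, y, z axes, in that order (R = Rz(yaw) Ry(pitch) Rx(roll)).
In Python, from rig import * gives the robot as it stands.
- The arm moves only by the tool send_rows, never from a script. Its argument "increments" is a list of rows, each a list of 7 numbers: the shift along the tool's x, y, z in mm, then the turn, a rotation vector about the tool's x, y, z in rad, then the gripper command: -1 is shut, 1 is fully open, values between are in proportion. A call has 1 to 10 rows; each row is the pose to reach, as a shift and turn from the pose commanded when the call began, along the tool's axes at that moment; what a row does not reach only later rows make up. A row lasts 1/8 s, in which the tool goes at most 62.5 mm and 10.7 degrees, less where a joint would pass 70% of its speed; a pose out of reach is approached as far as the arm can. A call with a gripper value outside its range is refused whole. The fingers move at their own pace and stop on an object; the grip force is fixed at half the most. Time passes only in rows, so rows that repeat a pose let the fingers close. It gives the time, the measured TCP pose, the force, the opening and the grip force at its end, in the units of the state.
- sense(): the state, without advancing time (a new reading comes with each control period).
- snapshot(name): name is "scene" or "top" or "wrist"; returns a dict with "frame" (384x512x3 uint8, red, green, blue), "depth" (384x512 float32, m along the optical axis (not along the pixel's ray), 0 where there is no reading), "fx", "fy", "cx", "cy" (pixels), "extrinsics" (4x4, takes a point from world to camera coordinates). Camera axes: x right, y down, z forward; pixel columns grow to the right and rows downward; lengths in m; the calibration is good to about 2 mm. A picture is of the moment at which its call begins.
- job_done(): hands the job in; it is judged then, once.
The state is a dict: "clock": time; "joint_positions": joint angles; "qvel": joint speeds; "effort": joint torques, N m; "position": TCP position; "orientation": TCP orientation; "force": force on the tool from outside, world axes, zero at the start; "ft_torque": the same for the moment, N m; "grip_width": finger opening in m; "grasp_force": force on a finger pad.
Only numpy, scipy, OpenCV 4.12 (cv2) and the standard library are available. Lean on these libraries where they do the work, as an engineer would, in place of code of your own. Each camera call takes 0.05 s, during which the arm holds its last target. There are 200 camera calls.

## Working session

There is one attempt and no reset: what is moved stays moved. The work goes in short steps, Python scripts to look and compute and a tool call to move; the robot and the scene stay as the last step left them, time stands still between calls to the robot, and variables do not carry over. Pictures are saved under pics/ and viewed, at most 10 in all, crops included, and the job is handed in when it is done.

Besides the shell and the picture viewer there is one more tool, called after "Emit:" by a JSON object that holds its "fn" and its "kwargs", one argument or row to a line. send_rows: Moves the arm, as the interface text tells. Its arguments: {"type":"object","properties":{"increments":{"type":"array","items":{"type":"array","items":{"type":"number"}}}},"required":["increments"]}

```bash
mkdir -p pics; ls; python3 - <<'E'
from rig import *
import cv2,numpy as np,pickle
s=sense();print({k:np.round(v,3).tolist() for k,v in s.items()})
o={n:snapshot(n) for n in("scene","top")}
pickle.dump(o,open('o.pkl','wb'))
for n in o:
  print(n,o[n]['fx'],o[n]['cx'],o[n]['cy'],np.round(o[n]['extrinsics'],3).tolist())
  cv2.imwrite(f'pics/{n}0.png',o[n]['frame'][:,:,::-1])
E
```

```text
pics
{'clock': 0.0, 'joint_positions': [-1.182, 0.616, -0.013, 1.425, 0.008, 1.103, -0.04], 'qvel': [-0.0, 0.0, 0.001, 0.0, 0.0, -0.0, 0.0], 'effort': [-0.0, -45.893, 0.209, -16.574, -0.061, 0.02, 0.0], 'position': [0.262, 0.594, 0.217], 'orientation': [-3.139, 0.0, 2.726], 'force': [0.483, -0.392, 0.61], 'ft_torque': [-0.016, 0.03, 0.002], 'grasp_force': 0.0, 'grip_width': 0.093}
scene 497.352585810217 256.32356988259534 178.8062151377009 [[0.643, -0.766, 0.008, -0.659], [-0.332, -0.288, -0.898, 0.139], [0.69, 0.575, -0.44, 0.896], [0.0, 0.0, 0.0, 1.0]]
top 376.09892247068996 251.76017263549608 191.78377606584618 [[-0.033, -0.999, 0.001, -0.391], [-0.976, 0.032, -0.214, 0.586], [0.214, -0.008, -0.977, 0.817], [0.0, 0.0, 0.0, 1.0]]
```

View pics/scene0.png

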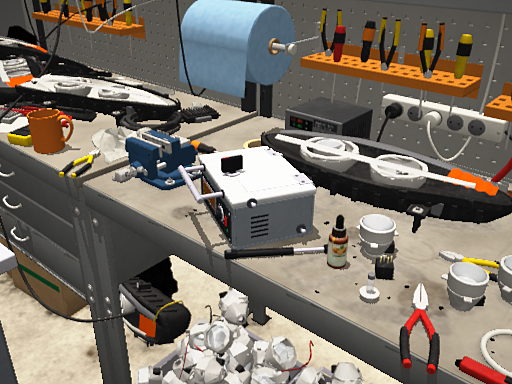

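View pics/top0.png

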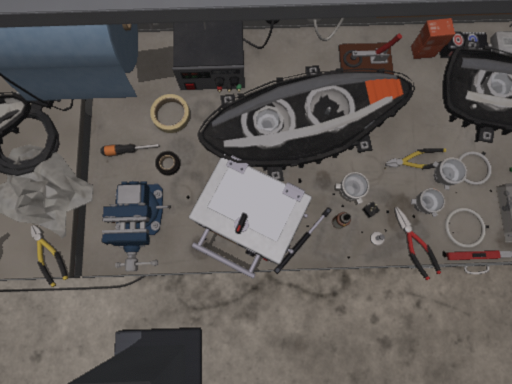

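The scene view shows the box at about (255,195) with the wing at (232,163). The top view shows the lid at (250,205), wing at (241,223), and bar from about (196,245) to (256,270). The vise is to the left, the strut to the right at (303,240), and the bottle at (343,219).

```bash
cat > h.py <<'E'
import numpy as np,cv2
def ray(o,u,v,z):
    E=np.array(o['extrinsics']);R=E[:3,:3];t=E[:3,3];c=-R.T@t
    d=R.T@np.array([(u-o['cx'])/o['fx'],(v-o['cy'])/o['fy'],1]);return c+d*(z-c[2])/d[2]
def cloud(o):
    E=np.array(o['extrinsics']);d=o['depth'];v,u=np.mgrid[:d.shape[0],:d.shape[1]]
    P=np.stack([(u-o['cx'])/o['fx']*d,(v-o['cy'])/o['fy']*d,d],-1)
    W=(P-E[:3,3])@E[:3,:3];W[d==0]=np.nan;return W
E
python3 - <<'E'
import pickle;from h import *
o=pickle.load(open('o.pkl','rb'))['top'];f=o['frame'];W=cloud(o)
cv2.imwrite('pics/crop.png',cv2.resize(f[150:285,170:350,::-1],None,fx=4.4,fy=4.4,interpolation=cv2.INTER_CUBIC))
sub=np.zeros(f.shape[:2],bool);sub[150:285,180:320]=1
# lid: white at z~.109
m=(sub&(abs(W[...,2]-.109)<.008)&(f.min(-1)>120)).astype(np.uint8)
m=cv2.morphologyEx(m,cv2.MORPH_OPEN,np.ones((7,7)))
ys,xs=np.nonzero(m);r=cv2.minAreaRect(np.c_[xs,ys].astype(np.float32));print(r)
P=np.array([ray(o,x,y,.109)[:2] for x,y in zip(xs,ys)],np.float32)
r=cv2.minAreaRect(P);print('lid',r,cv2.boxPoints(r).round(4).tolist())
# wing: above lid
m=sub&(W[...,2]>.128)&(W[...,2]<.16);print('wing',m.sum(),W[m].mean(0) if m.any() else 0)
if m.sum()>5: print(cv2.fitLine(W[m][:,:2].astype(np.float32),cv2.DIST_L2,0,.01,.01).ravel())
# bar: z ~ .102-.108 below lid
ll=cv2.boxPoints(r);m=sub&(W[...,2]>.085)&(W[...,2]<.12)
c=np.array(r[0]);q=W[m];
inside=np.array([cv2.pointPolygonTest(ll.reshape(-1,1,2),(float(a),float(b)),True) for a,b in q[:,:2]])
q=q[(inside<-.033)];print('bar',len(q),q.mean(0),q.min(0),q.max(0),cv2.minAreaRect(q[:,:2].astype(np.float32)))
E
```

```text
((250.4000244140625, 206.70001220703125), (101.51748657226562, 76.02630615234375), 26.56505012512207)
lid ((0.5310811400413513, -0.4056778848171234), (0.22199305891990662, 0.1678709238767624), 61.372039794921875) [[0.4041999876499176, -0.4629000127315521], [0.5515999794006348, -0.5432999730110168], [0.6578999757766724, -0.34850001335144043], [0.5105999708175659, -0.2680000066757202]]
wing 120 [ 0.49040313 -0.3836174   0.14415683]
[ 0.90743446 -0.42019367  0.49040312 -0.3836174 ]
bar 989 [ 0.54848479 -0.42928092  0.10159914] [ 0.3785008  -0.56796542  0.08505013] [ 0.66679461 -0.27675556  0.11381639] ((0.5734288692474365, -0.38969624042510986), (0.23352904617786407, 0.33346015214920044), 58.19380569458008)
```

View pics/crop.png

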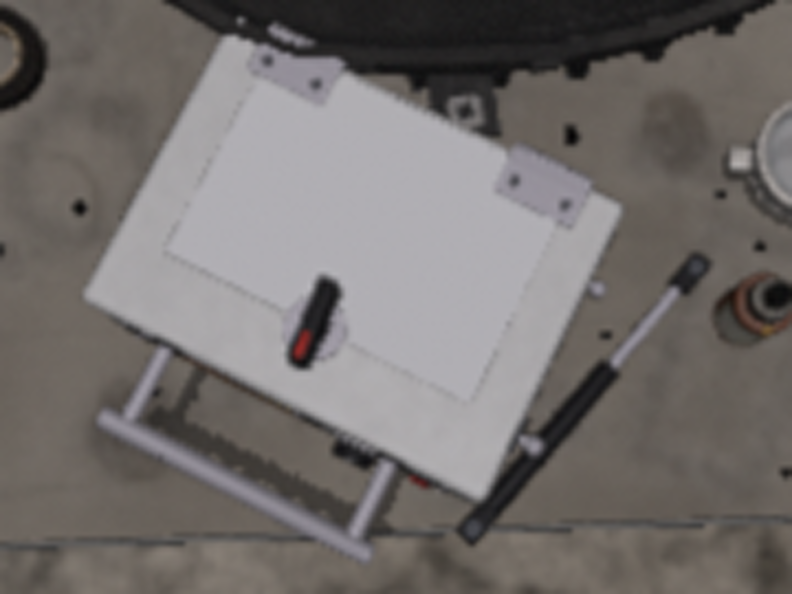

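The crop shows the wing (red front end) at (315,322), bar ends at (103,415) and (368,553), and the strut just right of the lid. The measurements agree with the given geometry.

```bash
cat >> h.py <<'E'
from scipy.spatial.transform import Rotation as Ro
def inc(s,p,R=None):
    """tool-frame mm shift and rotvec from state s to world p, R"""
    R0=Ro.from_euler('xyz',s['orientation']);d=R0.inv().apply(np.array(p)-s['position'])*1000
    r=(R0.inv()*R).as_rotvec() if R is not None else np.zeros(3)
    return np.round(d,1).tolist(),np.round(r,3).tolist()
e=np.array([.878,-.479,0]);n=np.array([.479,.878,0]);z=np.array([0,0,1.])
E
python3 - <<'E'
import pickle;from h import *
from rig import *
o=pickle.load(open('o.pkl','rb'))['top']
a=ray(o,193.4,244.3,.105);b=ray(o,253.6,275.7,.105);print(a,b,(a+b)/2,np.linalg.norm(a-b),np.degrees(np.arctan2(*(b-a)[[1,0]])))
s=sense()
print(inc(s,[.54,.1,.27],Ro.from_euler('xyz',[np.pi,0,2.726-np.pi/2])))
E
```

```text
[ 0.4517605  -0.27969559  0.105     ] [ 0.38113326 -0.4075812   0.105     ] [ 0.41644688 -0.34363839  0.105     ] 0.14609221236352868 -118.91050239771303
([-453.6, -339.8, -51.6], [-0.002, 0.002, 1.571])
```

Emit:
{"fn": "send_rows", "kwargs": {
  "increments": [
    [-45,-34,-10,0,0,0.15,1],
    [-91,-68,-20,0,0,0.31,1],
    [-136,-102,-30,0,0,0.47,1],
    [-181,-136,-40,0,0,0.63,1],
    [-227,-170,-50,0,0,0.79,1],
    [-272,-204,-51,0,0,0.94,1],
    [-318,-238,-51,0,0,1.1,1],
    [-363,-272,-51,0,0,1.26,1],
    [-408,-306,-51,0,0,1.41,1],
    [-454,-340,-51,0,0,1.571,1]
  ]
}}

```text
clock: 1.35
position: [0.5409, 0.0989, 0.2694]
orientation: [-3.141, -0.0, 1.15]
force: [-0.2, 1.4, -0.1]
grip_width: 0.0931
grasp_force: 0.0
```

```bash
python3 - <<'E'
from h import *
from rig import *
s=sense();print(s['clock'],s['joint_positions'],s['position'],s['orientation'])
print(inc(s,[.491,-.384,.23],Ro.from_euler('xyz',[np.pi,0,-.433])))
E
```

```text
1.35 [-0.53444947  0.4395218   0.47547273  1.65096737 -0.22018558  1.10517975
 -0.41873852] [0.54086323 0.09885845 0.26939237] [-3.14085528e+00 -2.54019546e-05  1.15020632e+00]
([-461.1, 151.7, 39.3], [-0.001, 0.001, 1.583])
```

Emit:
{"fn": "send_rows", "kwargs": {
  "increments": [
    [-51,17,4,0,0,0.16,1],
    [-102,34,8,0,0,0.32,1],
    [-154,51,12,0,0,0.49,1],
    [-205,67,16,0,0,0.65,1],
    [-256,84,20,0,0,0.82,1],
    [-307,101,24,0,0,0.98,1],
    [-358,118,28,0,0,1.15,1],
    [-410,135,32,0,0,1.31,1],
    [-461,152,39,0,0,1.48,1],
    [-461,152,39,0,0,1.58,1]
  ]
}}

```text
clock: 2.6
position: [0.4897, -0.3878, 0.2297]
orientation: [3.138, 0.002, -0.437]
force: [0.3, 0.2, -0.5]
grip_width: 0.0928
grasp_force: 0.0
```

```bash
python3 - <<'E'
from h import *
from rig import *
s=sense();print(s['clock'],s['joint_positions'],s['position'],s['orientation'])
o=snapshot("wrist");cv2.imwrite('pics/w1.png',o['frame'][:,:,::-1]);W=cloud(o);f=o['frame']
m=(W[...,2]>.125)&(W[...,2]<.16)&(f.max(-1)<110)&(np.linalg.norm(W[...,:2]-[.491,-.384],axis=-1)<.04)
q=W[m];print(m.sum(),q.mean(0));r=cv2.minAreaRect(q[:,:2].astype(np.float32));print(r,cv2.fitLine(q[:,:2].astype(np.float32),cv2.DIST_L2,0,.01,.01).ravel())
print(inc(s,[.491,-.384,.114],Ro.from_euler('xyz',[np.pi,0,-.433])))
E
```

```text
2.6 [ 0.1642006   0.69525004  0.86699502  1.50241235 -0.54642025  1.20063738
 -0.89167655] [ 0.48970406 -0.38782898  0.22965517] [ 3.13768017e+00  2.23629996e-03 -4.37189267e-01]
601 [ 0.49371309 -0.38534832  0.14400035]
((0.49172937870025635, -0.3840533196926117), (0.010838612914085388, 0.0430736169219017), 64.82620239257812) [ 0.90846807 -0.4179543   0.49371308 -0.38534832]
([-0.2, -4.5, 115.6], [0.004, 0.002, -0.004])
```

View pics/w1.png

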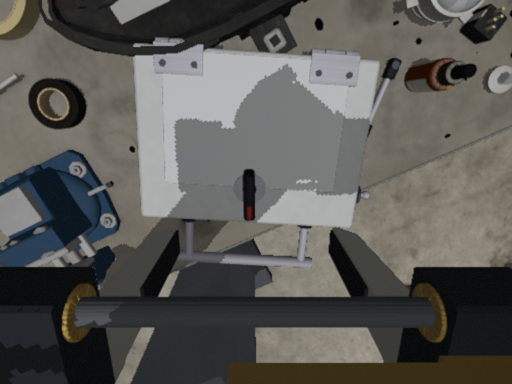

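The wrist view shows the wing at (248,195), centred between the fingers, and the bar clear at (245,260).

Emit:
{"fn": "send_rows", "kwargs": {
  "increments": [
    [0,-4,30,0,0,0,1],
    [0.5,-4.5,60,0,0,0,1],
    [0.5,-4.5,90,0,0,0,1],
    [0.5,-4.5,113,0,0,0,1],
    [0.5,-4.5,113,0,0,0,0],
    [0.5,-4.5,113,0,0,0,-1],
    [0.5,-4.5,113,0,0,0,-1],
    [0.5,-4.5,113,0,0,0,-1],
    [0.5,-4.5,113,0,0,0,-1],
    [0.5,-4.5,113,0,0,0,-1]
  ]
}}

```text
clock: 3.9
position: [0.4956, -0.379, 0.1178]
orientation: [3.142, -0.0, -0.425]
force: [-0.2, 0.1, -0.1]
grip_width: 0.0379
grasp_force: 0.0
```

Emit:
{"fn": "send_rows", "kwargs": {
  "increments": [
    [-1.5,6,0,0,0,0.008,-1],
    [-1.5,6,0,0,0,0.008,-1],
    [-1.5,6,0,0,0,0.008,-1],
    [-1.5,6,0,0,0,0.008,-1],
    [-1.5,6,0,0,0,0.008,-1],
    [-1.5,6,0,0,0,0.008,-1]
  ]
}}

```text
clock: 4.65
position: [0.4915, -0.384, 0.1177]
orientation: [3.141, 0.0, -0.433]
force: [-1.4, 0.3, -0.4]
grip_width: 0.0112
grasp_force: 30.0
```

Emit:
{"fn": "send_rows", "kwargs": {
  "increments": [
    [0,0,0,0,0,-0.14,-1],
    [0,0,0,0,0,-0.28,-1],
    [0,0,0,0,0,-0.42,-1],
    [0,0,0,0,0,-0.56,-1],
    [0,0,0,0,0,-0.7,-1],
    [0,0,0,0,0,-0.84,-1],
    [0,0,0,0,0,-0.98,-1],
    [0,0,0,0,0,-1.12,-1],
    [0,0,0,0,0,-1.26,-1],
    [0,0,0,0,0,-1.38,-1]
  ]
}}

```text
clock: 5.9
position: [0.4914, -0.3836, 0.1177]
orientation: [-3.141, -0.0, 0.95]
force: [-1.1, 0.1, 0.6]
grip_width: 0.0109
grasp_force: 30.0
```

Emit:
{"fn": "send_rows", "kwargs": {
  "increments": [
    [0,0,0,0,0,0,-1],
    [0,0,0,0,0,0,-1],
    [0,0,0,0,0,0,-1]
  ]
}}

```text
clock: 6.28
position: [0.4914, -0.3835, 0.1177]
orientation: [-3.141, 0.0, 0.946]
force: [-1.7, 0.9, 1.4]
grip_width: 0.0107
grasp_force: 30.0
```

```bash
python3 - <<'E'
from h import *
from rig import *
s=sense();print(s)
E
```

```text
{'clock': 6.275, 'joint_positions': array([ 0.39022134,  0.71042582,  0.4060036 ,  1.62820481, -0.34194665,
        0.87511552,  0.30505653]), 'qvel': array([-1.15927947e-03, -9.60784702e-04, -2.91995757e-04, -6.39501161e-04,
        1.53804341e-03, -8.84338611e-05,  1.74791812e-03]), 'effort': array([ 3.71747848e-02, -4.41419828e+01,  4.97984648e+00, -1.40380132e+01,
       -2.15270002e-01, -5.79896886e-01, -3.00513336e-02]), 'position': array([ 0.49144895, -0.38354485,  0.11766987]), 'orientation': array([-3.14055159e+00,  8.67435129e-05,  9.46039218e-01]), 'force': array([-1.67192372,  0.87614721,  1.37125672]), 'ft_torque': array([ 0.2279682 ,  0.46292504, -0.00199384]), 'grasp_force': 29.99081701040268, 'grip_width': 0.010664615886498204}
```

Emit:
{"fn": "send_rows", "kwargs": {
  "increments": [
    [0,0,0,0,0,-0.03,-1],
    [0,0,0,0,0,-0.03,-1],
    [0,0,0,0,0,-0.01,0],
    [0,0,0,0,0,-0.01,0],
    [0,0,0,0,0,-0.01,0],
    [0,0,-20,0,0,-0.01,0],
    [0,0,-50,0,0,-0.01,0],
    [0,0,-80,0,0,-0.01,0],
    [0,0,-110,0,0,-0.01,0],
    [0,0,-110,0,0,-0.01,0]
  ]
}}

```text
clock: 7.52
position: [0.4929, -0.3853, 0.2302]
orientation: [3.135, 0.001, 0.957]
force: [-0.0, 0.3, -0.7]
grip_width: 0.0466
grasp_force: 0.0
```

```bash
cat >> h.py <<'E'
B0=np.array([.4168,-.3438,.102])
def bar(th): return B0+.213*e-.213*np.cos(th)*e+.213*np.sin(th)*z
def tool(t):
    zt=-np.cos(t)*z+np.sin(t)*e; yt=np.cos(t)*e+np.sin(t)*z
    return Ro.from_matrix(np.c_[np.cross(yt,zt),yt,zt]),zt
E
python3 - <<'E'
from h import *
from rig import *
o=snapshot("top");cv2.imwrite('pics/t2.png',cv2.resize(o['frame'][150:285,170:350,::-1],None,fx=4,fy=4))
s=sense();print(s['position'],s['orientation'],s['grip_width'])
R,zt=tool(.436);print(inc(s,bar(0)-.07*zt,R), zt)
E
```

```text
[ 0.49207561 -0.38428052  0.22826651] [3.13942054e+00 1.86130025e-04 9.56976759e-01] 0.04646068262765661
([-13.6, -114.4, 62.6], [-0.433, 0.025, -0.112]) [ 0.37079438 -0.20228987 -0.90644818]
```

View pics/t2.png

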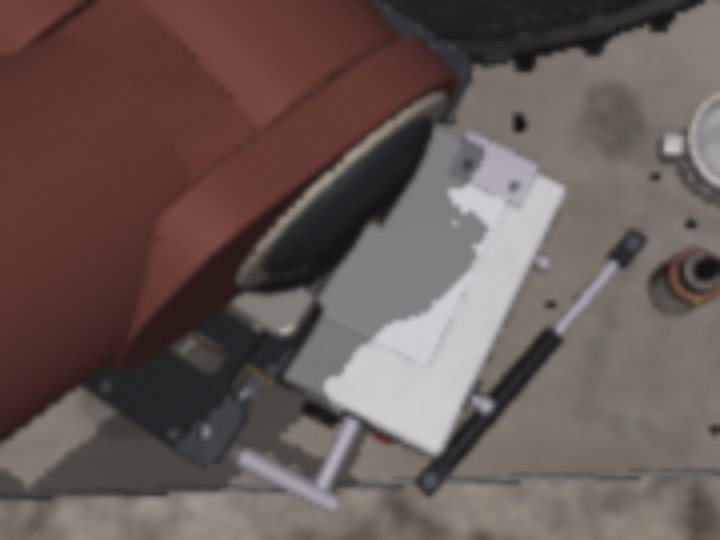

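The top view shows the arm covering the latch and the left of the lid, with the strut undisturbed. The bar's right end is visible at (335,500).

Emit:
{"fn": "send_rows", "kwargs": {
  "increments": [
    [-3,-25,0,-0.09,0,-0.02,-0.35],
    [-6,-50,5,-0.18,0.01,-0.04,-0.35],
    [-9,-80,15,-0.26,0.01,-0.07,-0.35],
    [-12,-105,30,-0.35,0.02,-0.09,-0.35],
    [-13.6,-114.4,50,-0.433,0.025,-0.112,-0.35],
    [-13.6,-114.4,62,-0.433,0.025,-0.112,-0.35],
    [-13.6,-114.4,62,-0.433,0.025,-0.112,-0.35],
    [-13.6,-114.4,62,-0.433,0.025,-0.112,-0.35],
    [-13.6,-114.4,62,-0.433,0.025,-0.112,-0.35]
  ]
}}

```text
clock: 8.7
position: [0.3911, -0.3292, 0.166]
orientation: [2.707, 0.0, 1.072]
force: [0.8, -0.7, 0.4]
grip_width: 0.0301
grasp_force: 0.0
```

```bash
python3 - <<'E'
from h import *
from rig import *
o=snapshot("wrist");cv2.imwrite('pics/w2.png',o['frame'][:,:,::-1])
s=sense();print(s['position'],s['orientation'],s['grip_width'],s['joint_positions'])
R,zt=tool(.436);print(inc(s,bar(0)+.017*zt,R))
E
```

```text
[ 0.39111786 -0.32907963  0.16603467] [2.70730540e+00 2.43811771e-04 1.07166632e+00] 0.030289687963114344 [ 0.70556115  0.34628382  0.00867011  2.24876547 -0.65396124  0.15190131
  0.84244994]
([-0.6, -0.1, 87.5], [-0.002, 0.0, 0.0])
```

View pics/w2.png

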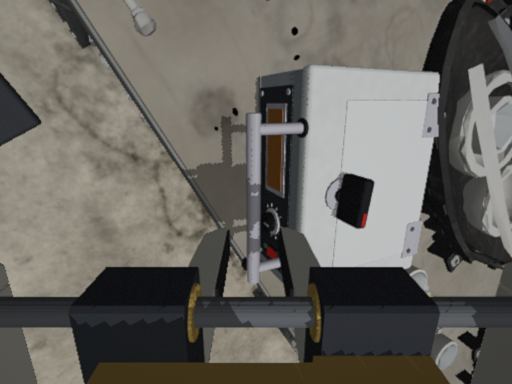

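The wrist view shows the bar at column 253, midway between the fingers (column 255), with the wing turned across. Joint 6 is near its limit, so I'll reduce the tilt to 0.26 before descending.

```bash
python3 - <<'E'
from h import *
from rig import *
s=sense()
for d in (-.07,-.04,-.01,.017):
  R,zt=tool(.26);print(inc(s,bar(0)+d*zt,R))
E
```

```text
([-0.6, 12.0, 1.6], [0.174, 0.0, 0.0])
([-0.6, 6.8, 31.1], [0.174, 0.0, 0.0])
([-0.6, 1.6, 60.7], [0.174, 0.0, 0.0])
([-0.6, -3.0, 87.3], [0.174, 0.0, 0.0])
```

Emit:
{"fn": "send_rows", "kwargs": {
  "increments": [
    [0,12,1.6,0.174,0,0,-0.35],
    [0,12,1.6,0.174,0,0,-0.35],
    [0,6.8,31,0.174,0,0,-0.35],
    [0,1.6,61,0.174,0,0,-0.35],
    [0,-1,75,0.174,0,0,-0.35],
    [0,-3,87,0.174,0,0,-0.35],
    [0,-3,87,0.174,0,0,-0.35],
    [0,-3,87,0.174,0,0,-0.35]
  ]
}}

```text
clock: 9.75
position: [0.4202, -0.3457, 0.0862]
orientation: [2.881, -0.0, 1.07]
force: [0.2, -0.0, 0.9]
grip_width: 0.0301
grasp_force: 0.0
```

```bash
python3 - <<'E'
from h import *
from rig import *
s=sense();print(s['position'],s['orientation'],s['grip_width'],s['joint_positions'],s['force'])
R,zt=tool(.26);print(inc(s,bar(0)+.017*zt,R))
E
```

```text
[ 0.42019297 -0.34566489  0.08616171] [ 2.88095613e+00 -1.06881205e-06  1.07035162e+00] 0.03008930781177812 [ 0.52612753  0.56376892  0.21555809  2.10635082 -0.641799    0.27659716
  0.79590082] [ 0.24949025 -0.0301819   0.94883622]
([0.0, 0.3, 0.7], [0.001, 0.0, -0.001])
```

Now grip.

Emit:
{"fn": "send_rows", "kwargs": {
  "increments": [
    [0,0,0,0,0,0,-1],
    [0,0,0,0,0,0,-1],
    [0,0,0,0,0,0,-1],
    [0,0,0,0,0,0,-1],
    [0,0,0,0,0,0,-1],
    [0,0,0,0,0,0,-1]
  ]
}}

```text
clock: 10.5
position: [0.4203, -0.3454, 0.0858]
orientation: [2.881, -0.0, 1.071]
force: [-0.9, 1.8, 6.1]
grip_width: 0.011
grasp_force: 30.0
```

```bash
python3 - <<'E'
from h import *
from rig import *
s=sense();print(s['position'],s['orientation'],s['grip_width'],s['grasp_force'],s['force'])
R0=Ro.from_euler('xyz',s['orientation']);zt=R0.apply([0,0,1])
g=np.array(s['position'])-.017*zt; print('bar est',g,bar(0))
# plan: lid th 0->1.047, tilt .26 -> 0; offsets relative to bar(0)
for th in np.linspace(0,1.047,21)[1:]:
  t=.26-.26*th/1.047; R,z1=tool(t);R,_=tool(t);Ri,zi=tool(.26)
  d=Ri.inv().apply(bar(th)+.017*z1-bar(0)-.017*zi)*1000
  print(round(th,3),np.round(d,1),round(.26-t,3))
E
```

```text
[ 0.42026785 -0.34541621  0.08584762] [ 2.88138881e+00 -2.61095860e-04  1.07068728e+00] 0.011008557216054777 30.001160502433777 [-0.87339319  1.76087047  6.146222  ]
bar est [ 0.41642772 -0.34332268  0.10227536] [ 0.4168 -0.3438  0.102 ]
0.052 [  0.    2.9 -10.7] 0.013
0.105 [  0.    6.4 -21.2] 0.026
0.157 [  0.   10.4 -31.5] 0.039
0.209 [  0.   15.  -41.6] 0.052
0.262 [  0.   20.1 -51.4] 0.065
0.314 [  0.   25.7 -61. ] 0.078
0.366 [  0.   31.7 -70.2] 0.091
0.419 [ -0.   38.3 -79.1] 0.104
0.471 [  0.   45.3 -87.6] 0.117
0.524 [  0.   52.7 -95.7] 0.13
0.576 [   0.    60.6 -103.4] 0.143
0.628 [   0.    68.8 -110.7] 0.156
0.681 [   0.    77.5 -117.6] 0.169
0.733 [  -0.    86.4 -123.9] 0.182
0.785 [   0.    95.7 -129.8] 0.195
0.838 [   0.   105.3 -135.2] 0.208
0.89 [   0.   115.1 -140.1] 0.221
0.942 [  -0.   125.2 -144.4] 0.234
0.995 [   0.   135.5 -148.2] 0.247
1.047 [  -0.   145.9 -151.4] 0.26
```

Emit:
{"fn": "send_rows", "kwargs": {
  "increments": [
    [0,1.4,-5.3,0.006,0,0,-1],
    [0,2.9,-10.7,0.013,0,0,-1],
    [0,4.6,-16,0.02,0,0,-1],
    [0,6.4,-21.2,0.026,0,0,-1],
    [0,8.3,-26.4,0.033,0,0,-1],
    [0,10.4,-31.5,0.039,0,0,-1],
    [0,12.7,-36.6,0.045,0,0,-1],
    [0,15,-41.6,0.052,0,0,-1],
    [0,17.5,-46.5,0.058,0,0,-1],
    [0,20.1,-51.4,0.065,0,0,-1]
  ]
}}

```text
clock: 11.75
position: [0.4252, -0.3481, 0.1404]
orientation: [2.948, -0.0, 1.071]
force: [1.9, -2.0, -6.0]
grip_width: 0.0111
grasp_force: 30.0
```

```bash
cat > plan.py <<'E'
from h import *
from rig import *
import sys
th0=float(sys.argv[1]);th1=float(sys.argv[2])
s=sense();print(s['position'],s['orientation'],s['grip_width'],s['grasp_force'],s['force'],s['joint_positions'])
T=lambda th:.26-.26*th/1.047
R,z1=tool(T(th0));print('cmd err mm',(np.array(s['position'])-bar(th0)-.017*z1)*1000)
for th in np.linspace(th0,th1,11)[1:]:
  _,z2=tool(T(th));print(np.round(R.inv().apply(bar(th)+.017*z2-bar(th0)-.017*z1)*1000,1),round(T(th0)-T(th),3))
E
python3 plan.py .262 .654
```

```text
[ 0.4252379  -0.34808023  0.1404466 ] [ 2.94845522e+00 -4.17325043e-04  1.07060935e+00] 0.011146313416288705 29.998109936714172 [ 1.91664151 -2.01601559 -5.99086555] [ 0.37312061  0.51305283  0.42600095  1.98878837 -0.49759704  0.54107516
  0.64170216]
cmd err mm [-0.83540684  0.77889685 -0.04511007]
[-0.   3.7 -7.4] 0.01
[ -0.    7.6 -14.7] 0.019
[ -0.   11.9 -21.8] 0.029
[ -0.   16.4 -28.7] 0.039
[ -0.   21.1 -35.4] 0.049
[ -0.   26.2 -42. ] 0.058
[ -0.   31.5 -48.3] 0.068
[ -0.   37.  -54.4] 0.078
[ -0.   42.8 -60.3] 0.088
[ -0.   48.8 -66. ] 0.097
```

Lifting well, with about 6 N on the tool, which matches the lid's weight.

Emit:
{"fn": "send_rows", "kwargs": {
  "increments": [
    [0,3.7,-7.4,0.01,0,0,-1],
    [0,7.6,-14.7,0.019,0,0,-1],
    [0,11.9,-21.8,0.029,0,0,-1],
    [0,16.4,-28.7,0.039,0,0,-1],
    [0,21.1,-35.4,0.049,0,0,-1],
    [0,26.2,-42,0.058,0,0,-1],
    [0,31.5,-48.3,0.068,0,0,-1],
    [0,37,-54.4,0.078,0,0,-1],
    [0,42.8,-60.3,0.088,0,0,-1],
    [0,48.8,-66,0.097,0,0,-1]
  ]
}}

```text
clock: 13.0
position: [0.4543, -0.3639, 0.2146]
orientation: [3.051, -0.002, 1.07]
force: [-5.4, 3.8, 0.1]
grip_width: 0.011
grasp_force: 30.0
```

```bash
python3 plan.py .654 1.047
```

```text
[ 0.45426704 -0.36392671  0.21457769] [ 3.05053814e+00 -1.63479352e-03  1.07027023e+00] 0.011018051012097433 30.000121593475342 [-5.39780162  3.83978436  0.08258134] [ 0.29601337  0.51436809  0.54219098  1.72611649 -0.36151604  0.9066488
  0.48326854]
cmd err mm [-2.57641273  1.71932201 -0.08513545]
[ 0.   5.7 -6. ] 0.01
[  0.   11.6 -11.8] 0.02
[  0.   17.7 -17.3] 0.029
[  0.   24.  -22.6] 0.039
[ -0.   30.6 -27.6] 0.049
[ -0.   37.3 -32.4] 0.059
[  0.   44.2 -36.8] 0.068
[  0.   51.3 -41. ] 0.078
[ -0.   58.5 -45. ] 0.088
[ -0.   65.9 -48.6] 0.098
```

Emit:
{"fn": "send_rows", "kwargs": {
  "increments": [
    [0,5.7,-6,0.01,0,0,-1],
    [0,11.6,-11.8,0.02,0,0,-1],
    [0,17.7,-17.3,0.029,0,0,-1],
    [0,24,-22.6,0.039,0,0,-1],
    [0,30.6,-27.6,0.049,0,0,-1],
    [0,37.3,-32.4,0.059,0,0,-1],
    [0,44.2,-36.8,0.068,0,0,-1],
    [0,51.3,-41,0.078,0,0,-1],
    [0,58.5,-45,0.088,0,0,-1],
    [0,65.9,-48.6,0.098,0,0,-1]
  ]
}}

```text
clock: 14.25
position: [0.5086, -0.3937, 0.2725]
orientation: [-3.139, -0.001, 1.071]
force: [-6.0, 3.7, 7.9]
grip_width: 0.0108
grasp_force: 30.0
```

Emit:
{"fn": "send_rows", "kwargs": {
  "increments": [
    [0,0,0,0,0,0,-1],
    [0,0,0,0,0,0,-1],
    [0,0,0,0,0,0,-1],
    [0,0,0,0,0,0,-1]
  ]
}}

```text
clock: 14.75
position: [0.509, -0.394, 0.2727]
orientation: [-3.141, -0.001, 1.071]
force: [-7.1, 3.1, 8.5]
grip_width: 0.0109
grasp_force: 30.0
```

```bash
python3 - <<'E'
from h import *
from rig import *
s=sense();print(s['position'],s['orientation'],s['force'],s['grasp_force'],np.abs(s['qvel']).max(),s['clock'])
R0=Ro.from_euler('xyz',s['orientation']);g=np.array(s['position'])-.017*R0.apply([0,0,1])
h=bar(0)+.213*e;d=g-h;print('bar',g,'ang',np.arctan2(d[2],-d@e),'rad',np.hypot(d[2],d@e))
o=snapshot("scene");cv2.imwrite('pics/s3.png',o['frame'][:,:,::-1])
E
```

```text
[ 0.50904914 -0.39400841  0.27271251] [-3.14099428e+00 -8.03837434e-04  1.07092656e+00] [-7.0928568   3.12732085  8.45178215] 30.002118945121765 0.0019066143487080948 14.75
bar [ 0.50905151 -0.39402528  0.2897125 ] ang 1.048642613608673 rad 0.21657126090637444
```

View pics/s3.png

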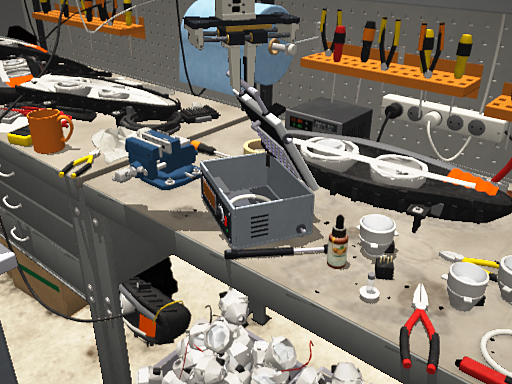

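The scene view shows the lid standing open, held at the bar around (248,97), with the strut and bottle in place. I'll check the angle from the lid plane.

```bash
python3 - <<'E'
from h import *
from rig import *
o=snapshot("scene");W=cloud(o);h=bar(0)+.213*e
a=(W-h)@e;b=(W-h)@n;c=W[...,2]-.102;ang=np.arctan2(c,-a);r=np.hypot(a,c)
m=(abs(b)<.1)&(r>.06)&(r<.155)&(ang>.7)&(ang<1.4)
A=np.c_[a[m],c[m]];l=cv2.fitLine(A.astype(np.float32),cv2.DIST_HUBER,0,.01,.01).ravel()
print(m.sum(),l,np.degrees(np.arctan2(abs(l[1]),abs(l[0]))))
m=(abs(b)<.09)&(r>.19)&(r<.24)&(ang>.7)&(ang<1.4)
print('bar pts',m.sum(),np.median(a[m]),np.median(c[m]),np.degrees(np.median(ang[m])))
cv2.imwrite('pics/s4.png',cv2.resize(o['frame'][40:200,180:330,::-1],None,fx=3.7,fy=3.7,interpolation=cv2.INTER_CUBIC))
E
```

```text
1056 [ 0.45835096 -0.8887713  -0.0654914   0.09179627] 62.719254
bar pts 630 -0.10852107904833054 0.18934219551519335 59.81669247694039
```

View pics/s4.png

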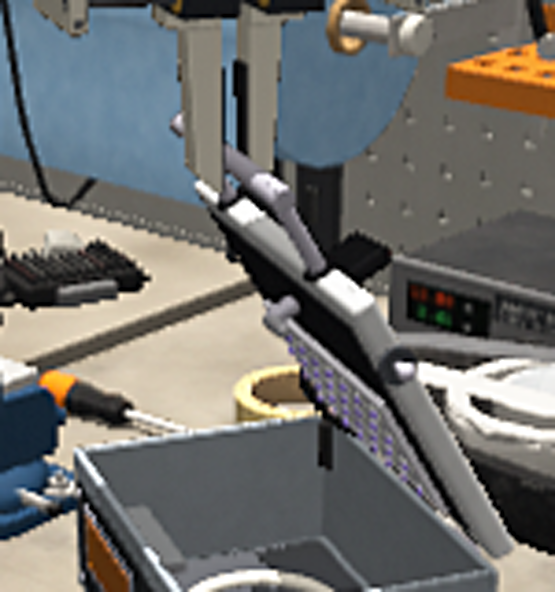

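The crop shows the bar clasped between the fingers at about (215,190), and the wing turned across at (365,255). The bar-based angle is about 60° and the arm is still, so I'm handing in.

```bash
python3 -c "
from rig import *
print(job_done())"
```

```text
the job is handed in; nothing more can be done
None
```

I turned the latch open to about its stop, lifted the lid smoothly, and handed the job in with the fingers still gripping the bar and the lid at about 60° (readings 60–63°); the strut and bottle looked undisturbed in the last view, the tape roll was not re-checked, and no verdict came back.

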